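# Sort the fan sleeves by fit

## Robot

A 6-joint arm with a two-finger parallel gripper is mounted at the origin on the work surface. World frame = base frame: x ahead of the robot, y to its left, z up, the work surface at z = 0. Lengths are in mm, angles in degrees, forces in N, time in s.
With the tool pointing down it reaches from about 300 to 850 mm from the base axis. Payload 4.2 kg.
Tool frame: the origin (TCP) lies at the very end of the fingers, on their centre line; the grasp point (between the pads) lies 19 mm behind it; z points along the fingers, y is the direction in which the jaws open and shut (so a half turn about z gives the same grasp; the last joint's range is limited). The gripper opens to 91 mm and grips with 3 to 60 N. Pads are 32 mm wide; open, the fingers measure 118 mm over their backs; the gripper's body (76 mm by 178 mm) begins 60 mm behind the grasp point.
Start: joints at [72.135, 18.312, 89.639, -0, 72.044, -1.146], TCP at [165.416, 550.709, 213.976] pointing down, gripper open.
Joint ranges: [-177.97, 177.97], [-48.28, 115.42], [12.27, 149.76], [-77.06, 257.06], [2.81, 150.46], [-146.56, 146.56]. Speed limits (degrees/s): [147.25, 147.25, 180, 180, 180, 180].

## Interface

Orientations are given as [roll, pitch, yaw] about the fixed x, y, z axes, in that order (R = Rz(yaw) Ry(pitch) Rx(roll)).
In Python, from workcell import telemetry, grab_frame, job gives the robot as it stands.
- The arm moves only by the tool drive_tool, never from a script. Its argument "moves" is a list of rows, each an object of numbers: "claw": the closure, from -1 (fully open) to 1 (shut); "dx", "dy", "dz": the shift along the tool's x, y, z in units of 20 mm (1.0 is 20 mm); "yaw": the turn about the tool's z in units of 0.15 rad (1.0 is 0.15 rad). In form: [{"claw": .., "dx": .., "dy": .., "dz": .., "yaw": ..}, ...]. A call has 1 to 5 rows; each row shifts and turns the pose as measured when the row begins, along the tool's axes as they then stand; what a row does not reach is not made up. A row lasts 1/8 s, in which the tool goes at most 62.5 mm and 10.7 degrees, less where a joint would pass 70% of its speed; a pose out of reach is approached as far as the arm can. A call with a number of a shift or a turn outside -1 to 1 is refused whole. A call with a gripper value outside its range is refused whole. The fingers move at their own pace and stop on an object; "grip_force" is the grip in N (left out, the last holds). Time passes only in rows, so rows that do not move let the fingers close. It gives the time, the measured TCP pose, the force and the opening at its end, in the units of the state.
- telemetry.state(): the state, without advancing time (a new reading comes with each control period).
- grab_frame(name): name is "side" or "top"; returns a dict with "color" (384x512x3 uint8, blue, green, red), "vertical_fov" (degrees; the focal length in pixels is half the picture's height over the tangent of half this angle, whatever the lens; pixels are square), "cx", "cy" (the principal point, pixels), "pose" (4x4, takes a point from camera to world coordinates). Camera axes: x right, y down, z forward; pixel columns grow to the right and rows downward; lengths in mm; the calibration is good to about 2 mm. A picture is of the moment at which its call begins. There is no depth.
- job.job_done(): hands the job in, once; it reports no verdict.
The state is a dict: "time_s": time; "qpos": joint angles; "qvel": joint speeds; "effort": joint torques, N m; "ee_pos": TCP position; "ee_rot": TCP orientation; "force": force on the tool from outside, world axes, zero at the start; "torque": the same for the moment, N m; "gripper_width": finger opening in mm.
Only numpy, scipy, OpenCV 4.12 (cv2) and the standard library are available. Lean on these libraries where they do the work, as an engineer would, in place of code of your own. Each camera call takes 0.05 s, during which the arm holds its last target.

## Task

The little fan is apart for cleaning and two grey plastic sleeves of the same outer size are on the chest. Slide the one whose bore goes over the fan's upright steel neck down the neck until it rests on the fan base, and stand the one whose bore is too narrow upright in the shallow metal tray. Let go of both.

Things in the scene. Friction and masses are not known exactly. Their poses are not given: they have to be found in the camera images.
- wide_sleeve_mid (a point): Grey plastic tube standing on end, the one that fits: outer diameter 60 mm, bore 46 mm right through, 48 mm tall, about 60 g. The point is its centre, half-way up (24 mm above its foot); z is along the bore, upward. Grasp it across the outside from above.
- tight_sleeve_mid (a point): Grey plastic tube standing on end, the one that does not fit: outer diameter 60 mm, bore only 18 mm right through, 48 mm tall, about 110 g. The point is its centre, half-way up (24 mm above its foot); z is along the bore, upward. Grasp it across the outside from above.
- neck_foot (a point): Foot of the fan's upright steel neck, on the axis, at the level of the base's flat top, which is 30 mm above the chest. The neck is 26 mm in diameter and rises 65 mm above this point. The white plastic base does not move; seen from the neck (x, y of this frame) it reaches from x = -120 to +70 mm and y = -70 to +70 mm. A small speed knob (16 mm radius, 16 mm tall) stands on it at x = -88 mm, y = 0.
- tray_floor (a point): Centre of the flat inner floor of a plain square aluminium tray, 160 by 160 mm outside, 152 by 152 mm inside, rim 20 mm above the chest, floor 4 mm above the chest. It does not move. x and y run along its sides.
Things that resemble listed ones, but are neither listed nor needed, are in the scene too. Leave any blue look-alike of the part that bears wide_sleeve_mid alone.

How it is judged (in metres and radians):
At the end, for the whole second after the job is handed in: Wide-bore sleeve round the neck (axes within 14 mm), its centre under 30 mm above the base top; narrow-bore sleeve in the tray (centre within 50 mm of the tray centre along each side, under 30 mm above its floor); both upright within 10 degrees and released (horizontal distance between wide_sleeve_mid and neck_foot below 0.014 m and z of wide_sleeve_mid in the frame of neck_foot below 0.03 m and angle between each of wide_sleeve_mid, tight_sleeve_mid's own z axis and vertical below 0.17 rad and x of tight_sleeve_mid in the frame of tray_floor between -0.05 and 0.05 m and y of tight_sleeve_mid in the frame of tray_floor between -0.05 and 0.05 m and z of tight_sleeve_mid in the frame of tray_floor below 0.03 m); the robot touches nothing.
It also fails if it takes over 53 s, if anything falls off the work surface, if the arm or the gripper's body presses on something with over 40 N, if the wrist force passes 120 N, or if a joint passes its speed limit or range.

## Working session

There is one attempt and no reset: what is moved stays moved. The work goes in short steps, Python scripts to look and compute and a tool call to move; the robot and the scene stay as the last step left them, time stands still between calls to the robot, and variables do not carry over. Pictures are saved under pics/ and viewed, and the job is handed in when it is done.

Besides the shell and the picture viewer there is one more tool, called after "Call:" as a command line: name --argument value ..., lists and objects as JSON in quotes. drive_tool: Moves the arm, as the interface text tells. Its arguments: {"type":"object","properties":{"moves":{"type":"array"},"grip_force":{"type":"number"}},"required":["moves"]}

```bash
mkdir -p pics; ls
python3 - <<'E'
from workcell import telemetry, grab_frame
import cv2,pickle
d={}
for n in("side","top"):
    f=grab_frame(n);d[n]=f;cv2.imwrite(f"pics/{n}0.png",f["color"]);print(n,f["vertical_fov"],f["cx"],f["cy"],f["pose"].tolist() if hasattr(f["pose"],"tolist") else f["pose"],[k for k in f])
pickle.dump(d,open("f0.pkl","wb"))
print(telemetry.state())
E
```

```text
pics
side 57.14131704187569 257.1704699197546 195.09436498745106 [[0.9236564693046256, -0.2054832239233503, 0.3234739114639377, 260.9534701767288], [-0.38301722671314387, -0.4674427551995474, 0.7967402805509637, -646.166368801401], [-0.012511225067329093, -0.8598103949694506, -0.510460139432838, 458.80874555740183], [0.0, 0.0, 0.0, 1.0]] ['color', 'vertical_fov', 'cx', 'cy', 'pose']
top 45.315375355150344 254.1404093355838 189.7902430373498 [[0.004217090128464724, -0.9890256945340945, 0.14768341715372255, 383.2604558299255], [-0.9995104718259438, 0.00040950272455527744, 0.03128336647162085, -25.846325504029164], [-0.03100053001365548, -0.14774304673611752, -0.9885398116818572, 1096.4321907166898], [0.0, 0.0, 0.0, 1.0]] ['color', 'vertical_fov', 'cx', 'cy', 'pose']
{'time_s': 0.1, 'qpos': array([ 7.21361056e+01,  1.83478001e+01,  8.97001636e+01,  1.46364255e-03,
        7.20436712e+01, -1.14562041e+00]), 'qvel': array([ 0.04358449, -0.07409768, -0.18025513,  0.01161671, -0.03994964,
        0.18597345]), 'effort': array([ 5.65503051e-04, -4.13337207e+01, -2.32509005e+01,  7.28201168e-02,
        4.22746036e-02, -6.80189737e-05]), 'ee_pos': array([165.25638297, 550.26368764, 213.20107259]), 'ee_rot': array([-1.79908411e+02, -3.22345435e-03,  1.63281271e+02]), 'force': array([-0.44335073, -0.0112567 ,  0.60999583]), 'torque': array([ 0.00418462, -0.01798516, -0.02577629]), 'gripper_width': 91.33630645196934}
```

View pics/side0.png

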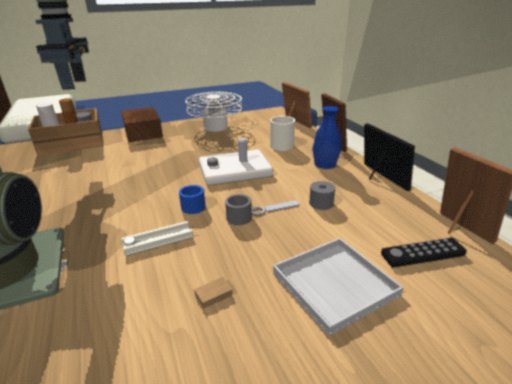

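View pics/top0.png

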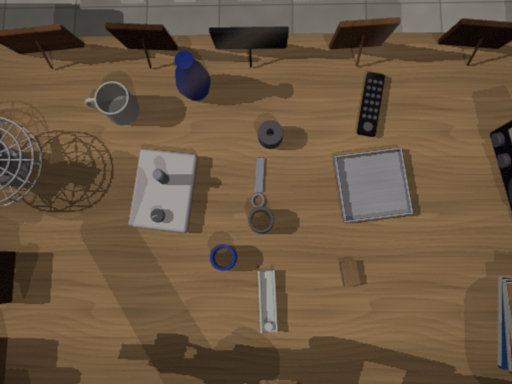

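The top view shows the wide sleeve near (260,219), the tight sleeve near (270,134), the neck at (161,176), the knob at (157,215), the tray at (373,185) and the blue look-alike at (223,257). Next I'll enlarge these.

```bash
cat > h.py <<'E'
import numpy as np,cv2,pickle
def K(f):
    h=f["color"].shape[0];fl=h/2/np.tan(np.radians(f["vertical_fov"]/2));return fl
def ray(f,u,v):
    fl=K(f);P=np.array(f["pose"]);d=P[:3,:3]@np.array([(u-f["cx"])/fl,(v-f["cy"])/fl,1]);return P[:3,3],d
def atz(f,u,v,z):
    o,d=ray(f,u,v);return (o+d*(z-o[2])/d[2])
def proj(f,p):
    P=np.array(f["pose"]);c=P[:3,:3].T@(np.array(p,float)-P[:3,3]);fl=K(f);return c[:2]/c[2]*fl+[f["cx"],f["cy"]]
def crop(f,name,x0,y0,w,h,s):
    im=cv2.resize(f["color"][y0:y0+h,x0:x0+w],None,fx=s,fy=s,interpolation=cv2.INTER_CUBIC)
    for i in range(0,w,10):
        L=12 if (x0+i)%50==0 else 6; 
        cv2.line(im,(i*s,0),(i*s,L),(0,0,255),1)
        if i%20==0: cv2.putText(im,str(x0+i),(i*s,22),0,.35,(0,0,255),1)
    for i in range(0,h,10):
        cv2.line(im,(0,i*s),(6,i*s),(0,0,255),1)
        if i%20==0: cv2.putText(im,str(y0+i),(8,i*s+4),0,.35,(0,0,255),1)
    cv2.imwrite(f"pics/{name}.png",im)
E
python3 - <<'E'
from h import *
d=pickle.load(open("f0.pkl","rb"))
crop(d["top"],"t_a",120,110,180,130,4)
crop(d["side"],"s_a",180,120,180,120,4)
crop(d["top"],"t_b",320,135,110,100,5)
E
```

```text
(no output)
```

View pics/t_a.png

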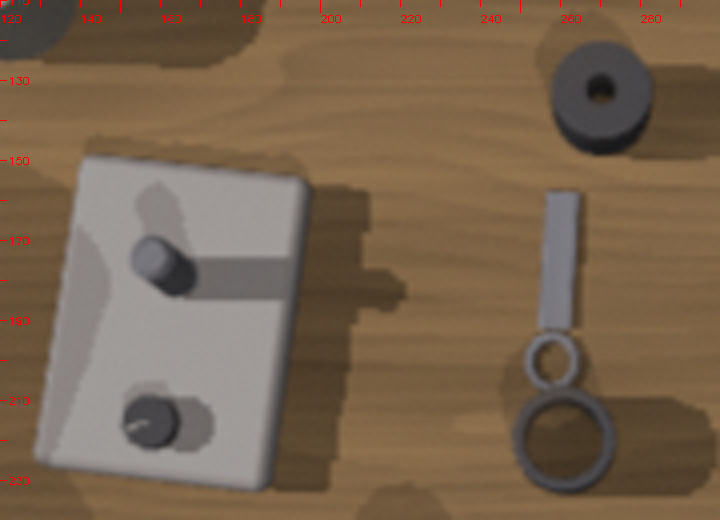

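View pics/s_a.png

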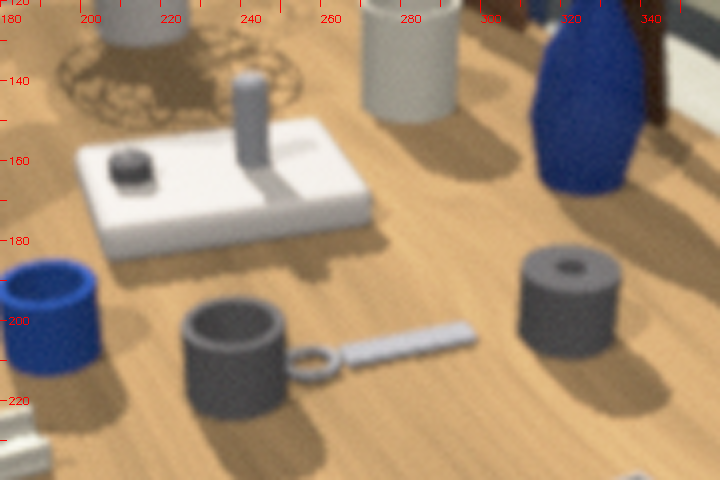

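View pics/t_b.png

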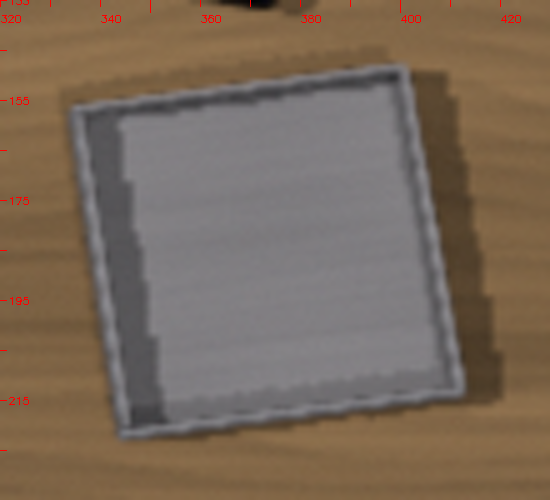

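Run:
```python
from h import *
d=pickle.load(open("f0.pkl","rb"));t,s=d["top"],d["side"]
for n,a,b,z in [("wide",(260.6,218.6),(238.4,200.9),48),("tight",(269.8,132.2),(322.4,186.4),48),("neck",(157.6,173.9),(242.4,139.6),95)]:
    print(n,atz(t,*a,z).round(1),atz(s,*b,z).round(1))
print("knob",atz(t,157.4,215.1,46).round(1))
c=[atz(t,320+x/5-.4,135+y/5-.4,20) for x,y in[(72,108),(405,68),(463,392),(122,435)]]
c=np.array(c);print(c.round(1),c.mean(0).round(1))
b=[atz(t,120+x/4-.4,110+y/4-.4,30).round(1) for x,y in[(83,156),(306,180),(264,490),(37,460)]];print(b,np.mean(b,0))
from workcell import telemetry
import sys
```

```text
wide [473.4  -7.7  48. ] [473.4 -11.5  48. ]
tight [676.6 -28.9  48. ] [678.3 -29.9  48. ]
neck [568.8 221.3  95. ] [568.9 214.6  95. ]
knob [481.3 230.4  46. ]
[[ 624.8 -181.6   20. ]
 [ 643.8 -339.5   20. ]
 [ 489.4 -359.7   20. ]
 [ 469.1 -201.5   20. ]] [ 556.8 -270.6   20. ]
[array([642.5, 281.1,  30. ]), array([627.4, 146.6,  30. ]), array([443.2, 166.9,  30. ]), array([460.4, 300.8,  30. ])] [543.375 223.85   30.   ]
```

Call:
drive_tool --moves '[{"claw":-1,"dx":-1,"dy":-1,"dz":0,"yaw":0},{"claw":-1,"dx":-1,"dy":-1,"dz":0,"yaw":0},{"claw":-1,"dx":-1,"dy":-1,"dz":0,"yaw":0},{"claw":-1,"dx":-1,"dy":-1,"dz":0,"yaw":0},{"claw":-1,"dx":-1,"dy":-1,"dz":0,"yaw":0}]' --grip_force 20

```text
time_s: 0.72
ee_pos: [232.8, 422.4, 210.7]
ee_rot: [-179.6, -0.0, 163.5]
force: [-0.5, 0.7, -0.2]
gripper_width: 91.4
```

Call:
drive_tool --moves '[{"claw":-1,"dx":-1,"dy":-1,"dz":0,"yaw":0},{"claw":-1,"dx":-1,"dy":-1,"dz":0,"yaw":0},{"claw":-1,"dx":-1,"dy":-1,"dz":0,"yaw":0},{"claw":-1,"dx":-1,"dy":-1,"dz":0,"yaw":0},{"claw":-1,"dx":-1,"dy":-1,"dz":0,"yaw":0}]'

```text
time_s: 1.35
ee_pos: [301.1, 292.7, 209.8]
ee_rot: [-179.4, -0.1, 163.5]
force: [0.5, 0.4, 0.4]
gripper_width: 91.3
```

Call:
drive_tool --moves '[{"claw":-1,"dx":-1,"dy":-1,"dz":0,"yaw":0},{"claw":-1,"dx":-1,"dy":-1,"dz":0,"yaw":0},{"claw":-1,"dx":-1,"dy":-1,"dz":0,"yaw":0},{"claw":-1,"dx":-1,"dy":-1,"dz":0,"yaw":0},{"claw":-1,"dx":-1,"dy":-1,"dz":0,"yaw":0}]'

```text
time_s: 1.98
ee_pos: [369.3, 163.4, 209.3]
ee_rot: [-179.3, -0.2, 163.5]
force: [0.0, 0.2, 0.4]
gripper_width: 91.0
```

Call:
drive_tool --moves '[{"claw":-1,"dx":-1,"dy":-1,"dz":0,"yaw":0},{"claw":-1,"dx":-1,"dy":-1,"dz":0,"yaw":0},{"claw":-1,"dx":-1,"dy":-1,"dz":0,"yaw":0},{"claw":-1,"dx":-1,"dy":-1,"dz":0,"yaw":0},{"claw":-1,"dx":-1,"dy":-1,"dz":0,"yaw":0}]'

```text
time_s: 2.6
ee_pos: [437.4, 34.4, 208.7]
ee_rot: [-179.3, -0.4, 163.5]
force: [0.4, 0.9, 0.8]
gripper_width: 91.0
```

Call:
drive_tool --moves '[{"claw":-1,"dx":-0.8,"dy":-0.5,"dz":0.5,"yaw":0},{"claw":-1,"dx":-0.8,"dy":-0.5,"dz":1,"yaw":0},{"claw":-1,"dx":-0.75,"dy":-0.5,"dz":1,"yaw":0},{"claw":-1,"dx":0,"dy":0,"dz":1,"yaw":0},{"claw":-1,"dx":0,"dy":0,"dz":1,"yaw":0}]'

```text
time_s: 3.22
ee_pos: [475.2, -10.9, 113.7]
ee_rot: [-179.3, -0.4, 163.4]
force: [-0.8, -0.3, -1.3]
gripper_width: 91.3
```

Run:
```python
from h import *
from workcell import grab_frame,telemetry
for n in("top","side"):
    f=grab_frame(n)
    p=telemetry.state()["ee_pos"];c=proj(f,p);print(n,p,c)
    x,y=int(c[0])-70,int(c[1])-60
    crop(f,n+"1",max(x,0),max(y,0),140,120,5)
```

```text
top [473.30651191 -10.80074544 111.27271464] [261.53667118 216.10179471]
side [473.4887015  -10.70216837 112.64270282] [237.11863399 174.89002178]
```

View pics/top1.png

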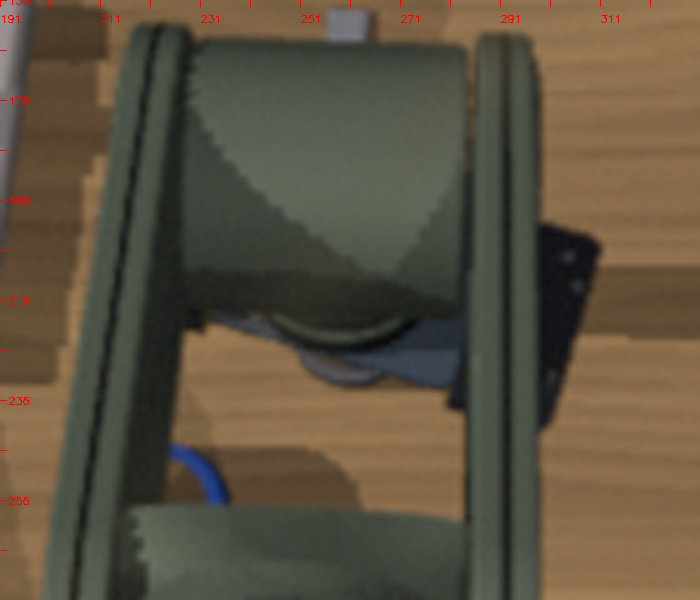

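View pics/side1.png

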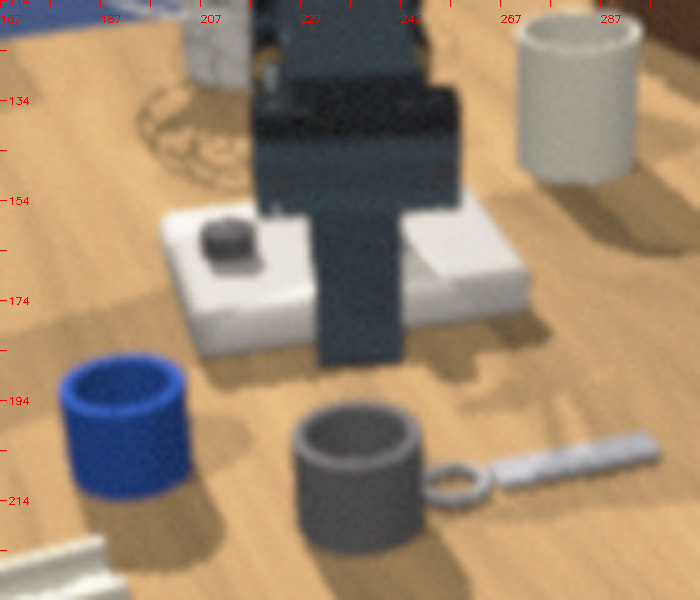

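The side view shows the near finger at (238,180), centred over the sleeve at (238,200). The arm hides the sleeve in the top view. I'll descend and grip.

Call:
drive_tool --moves '[{"claw":-1,"dx":0,"dy":0,"dz":1,"yaw":0},{"claw":-1,"dx":0,"dy":0.05,"dz":1,"yaw":0},{"claw":-1,"dx":0,"dy":0,"dz":1,"yaw":0},{"claw":-1,"dx":0,"dy":0,"dz":0.9,"yaw":0},{"claw":-1,"dx":0,"dy":0,"dz":0.6,"yaw":0}]'

```text
time_s: 3.95
ee_pos: [475.6, -9.4, 22.5]
ee_rot: [-179.4, -0.4, 163.4]
force: [-0.2, 0.7, 0.6]
gripper_width: 91.4
```

Call:
drive_tool --moves '[{"claw":1,"dx":0,"dy":0,"dz":0,"yaw":0},{"claw":1,"dx":0,"dy":0,"dz":0,"yaw":0},{"claw":1,"dx":0,"dy":0,"dz":0,"yaw":0},{"claw":1,"dx":0,"dy":0,"dz":0,"yaw":0}]'

```text
time_s: 4.45
ee_pos: [476.7, -9.2, 23.7]
ee_rot: [-179.4, -0.3, 163.5]
force: [0.1, 0.8, 0.1]
gripper_width: 60.0
```

Call:
drive_tool --moves '[{"claw":1,"dx":0,"dy":0,"dz":-0.5,"yaw":0},{"claw":1,"dx":0,"dy":0,"dz":-1,"yaw":0},{"claw":1,"dx":0,"dy":0,"dz":-1,"yaw":0},{"claw":1,"dx":0,"dy":0,"dz":-1,"yaw":0},{"claw":1,"dx":0,"dy":0,"dz":-1,"yaw":0}]'

```text
time_s: 5.08
ee_pos: [476.5, -8.4, 118.2]
ee_rot: [-179.4, -0.3, 163.5]
force: [-0.0, -0.1, -0.0]
gripper_width: 59.9
```

Call:
drive_tool --moves '[{"claw":1,"dx":-0.1,"dy":0.5,"dz":-1,"yaw":0},{"claw":1,"dx":-0.1,"dy":1,"dz":-1,"yaw":0},{"claw":1,"dx":-0.1,"dy":1,"dz":-0.2,"yaw":0},{"claw":1,"dx":-0.1,"dy":1,"dz":0,"yaw":0},{"claw":1,"dx":-0.1,"dy":1,"dz":0,"yaw":0}]'

```text
time_s: 5.7
ee_pos: [513.7, 77.1, 168.1]
ee_rot: [-179.5, 0.1, 163.3]
force: [0.1, -0.2, -0.5]
gripper_width: 59.9
```

Call:
drive_tool --moves '[{"claw":1,"dx":-0.1,"dy":1,"dz":0,"yaw":0},{"claw":1,"dx":-0.1,"dy":1,"dz":0,"yaw":0},{"claw":1,"dx":-0.1,"dy":1,"dz":0,"yaw":0},{"claw":1,"dx":-0.1,"dy":1,"dz":0,"yaw":0},{"claw":1,"dx":-0.1,"dy":1,"dz":0,"yaw":0}]'

```text
time_s: 6.32
ee_pos: [554.0, 176.6, 165.8]
ee_rot: [-179.4, -0.0, 163.3]
force: [-0.3, -1.3, 0.0]
gripper_width: 59.6
```

Call:
drive_tool --moves '[{"claw":1,"dx":0,"dy":1,"dz":0,"yaw":0},{"claw":1,"dx":0,"dy":0.9,"dz":0.4,"yaw":0},{"claw":1,"dx":0,"dy":0.3,"dz":0,"yaw":0},{"claw":1,"dx":0,"dy":0,"dz":0,"yaw":0}]'

```text
time_s: 6.82
ee_pos: [567.5, 223.0, 156.0]
ee_rot: [-179.4, -0.1, 163.4]
force: [-0.6, -0.3, -0.1]
gripper_width: 59.8
```

```bash
cat > look.py <<'E'
import sys
from h import *
from workcell import grab_frame,telemetry
tag=sys.argv[1]
for n in("top","side"):
    f=grab_frame(n);pickle.dump(f,open(f"{n}{tag}.pkl","wb"))
    s=telemetry.state();p=s["ee_pos"];c=proj(f,p);print(n,p.round(1),c.round(1),s["ee_rot"].round(2))
    x,y=int(c[0])-70,int(c[1])-60
    crop(f,n+tag,max(x,0),max(y,0),140,120,5)
E
python3 look.py 2
```

```text
top [567.4 222.6 155.9] [150.  169.3] [-1.7937e+02 -8.0000e-02  1.6341e+02]
side [567.4 222.3 156.1] [240.1 117.3] [-1.7938e+02 -7.0000e-02  1.6339e+02]
```

View pics/top2.png

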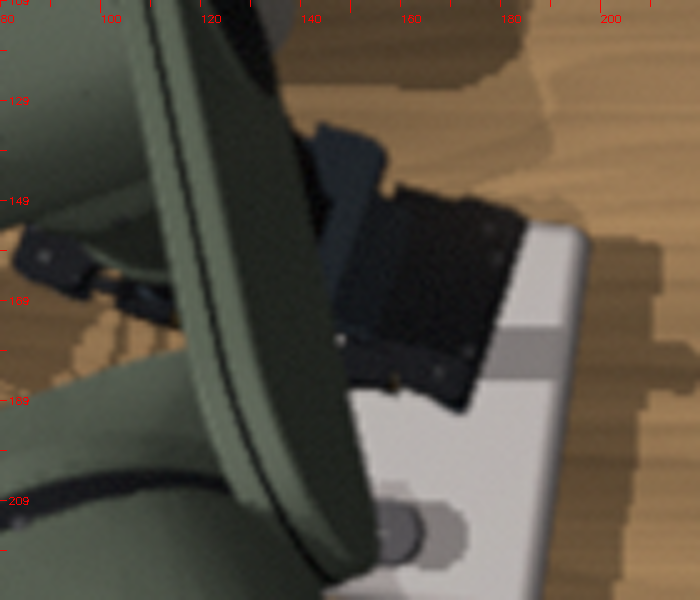

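View pics/side2.png

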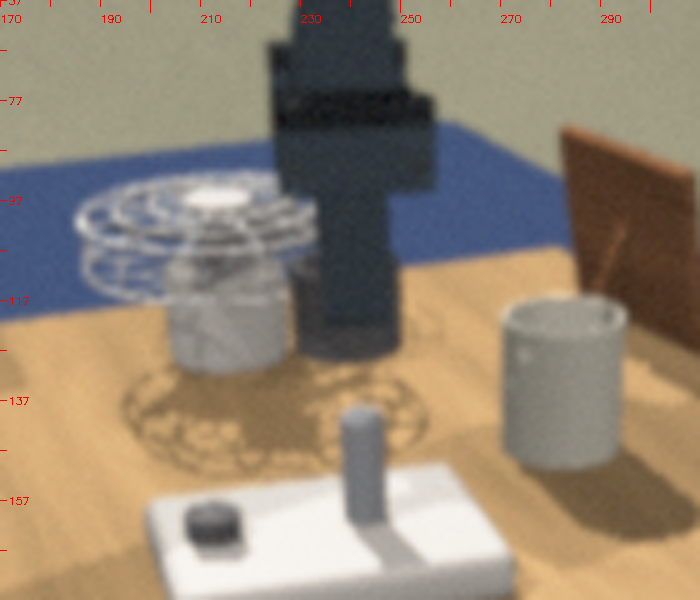

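Call:
drive_tool --moves '[{"claw":1,"dx":-0.25,"dy":-0.05,"dz":0.6,"yaw":0},{"claw":1,"dx":0,"dy":0,"dz":0.6,"yaw":0},{"claw":1,"dx":0,"dy":0,"dz":0,"yaw":0}]'

```text
time_s: 7.3
ee_pos: [571.6, 217.8, 130.4]
ee_rot: [-179.3, -0.1, 163.3]
force: [0.0, 0.3, -0.7]
gripper_width: 59.8
```

```bash
python3 look.py 3
python3 - <<'E'
from h import *
f=pickle.load(open("side3.pkl","rb"))
crop(f,"side3z",205,85,80,85,7)
E
```

```text
top [572. 218. 131.] [155.2 169.4] [-1.7936e+02 -4.0000e-02  1.6329e+02]
side [572.4 218.3 131.6] [242.7 126.3] [-1.794e+02  1.000e-02  1.633e+02]
```

View pics/side3z.png

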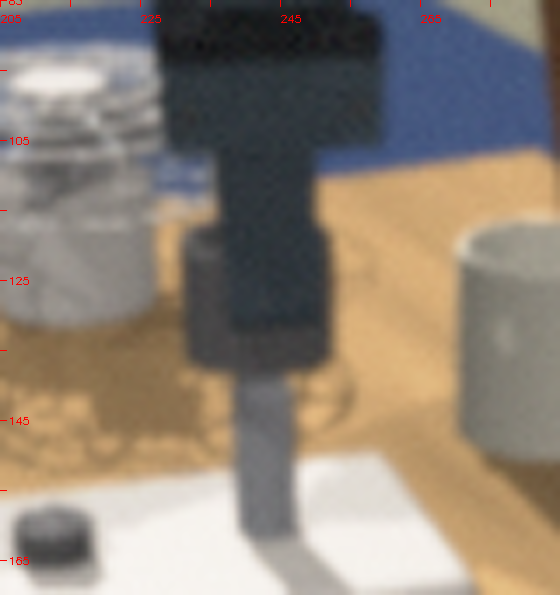

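Run:
```python
from h import *
f=pickle.load(open("side3.pkl","rb"))
u,v=205+258/7-.43,85+368/7-.43
for z in(106,108,110):
    e=atz(f,u,v,z);dd=e[:2]-np.array(f["pose"])[:2,3];dd/=np.linalg.norm(dd);print(z,e[:2]+30*dd)
```

```text
106 [573.47142257 234.67732383]
108 [571.7566874  229.84427776]
110 [570.04195222 225.01123169]
```

Run:
```python
from h import *
d=pickle.load(open("f0.pkl","rb"));s=d["side"]
def foot(f,u,v,z,r):
    e=atz(f,u,v,z);dd=e[:2]-np.array(f["pose"])[:2,3];dd/=np.linalg.norm(dd);return (e[:2]+r*dd).round(1)
print("wide0",foot(s,180+236/4-.4,120+417/4-.4,0,30))
print("tight0",foot(s,180+566/4-.4,120+357/4-.4,0,30))
print("neckfoot",foot(s,180+254/4-.4,120+167/4-.4,30,13))
crop(s,"neck0",225,130,40,40,15)
crop(d["top"],"neckt0",140,160,40,40,15)
# predicted outlines
for y in (214,221):
  for x in (569,572): print(x,y,"top ctr",proj(s,[x,y,95]).round(1),"foot front",proj(s,[x-13*.376,y-13*.927,30]).round(1), "T",proj(d["top"],[x,y,95]).round(1))
```

```text
wide0 [474.6  -1.5]
tight0 [683.5 -25.8]
neckfoot [572.4 225.1]
569 214 top ctr [242.5 139.7] foot front [243.2 163.1] T [160.8 173.8]
572 214 top ctr [243.5 139.5] foot front [244.2 162.9] T [160.9 172.5]
569 221 top ctr [241.6 138.8] foot front [242.3 162.1] T [157.7 173.8]
572 221 top ctr [242.6 138.6] foot front [243.3 161.9] T [157.8 172.5]
```

View pics/neck0.png

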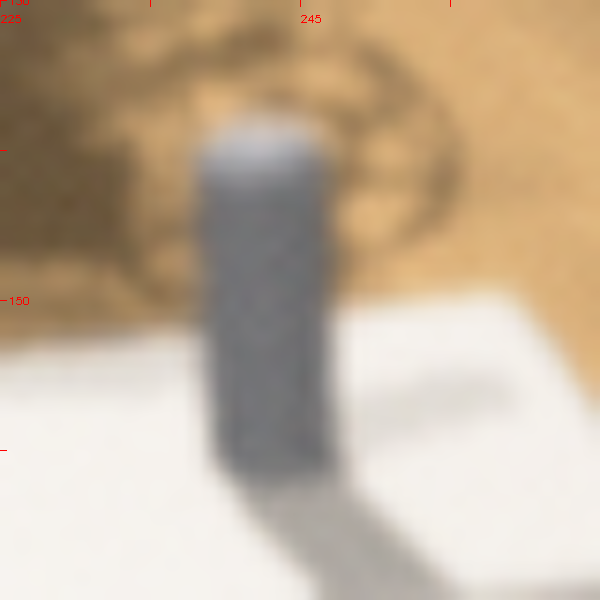

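View pics/neckt0.png

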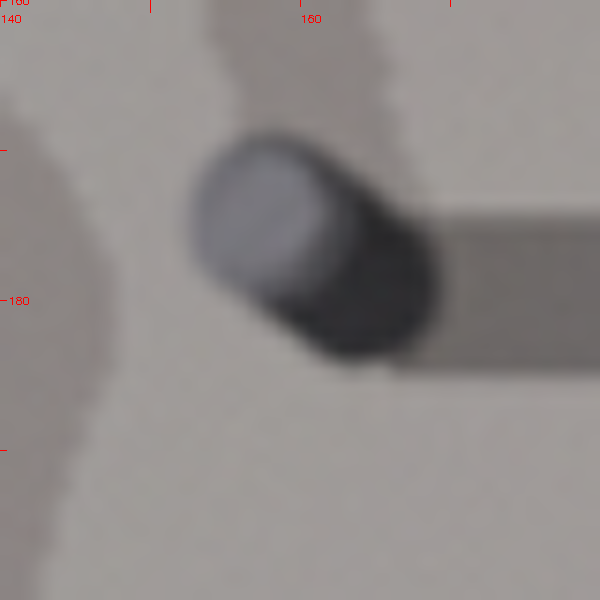

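Call:
drive_tool --moves '[{"claw":1,"dx":-0.05,"dy":0.1,"dz":0.5,"yaw":0},{"claw":1,"dx":0,"dy":0,"dz":0.5,"yaw":0},{"claw":1,"dx":0,"dy":0,"dz":0.5,"yaw":0}]'

```text
time_s: 7.78
ee_pos: [574.7, 220.1, 100.9]
ee_rot: [-179.5, 0.1, 163.3]
force: [0.1, -0.0, -0.8]
gripper_width: 59.9
```

```bash
python3 look.py 4
python3 - <<'E'
from h import *
f=pickle.load(open("side4.pkl","rb"))
crop(f,"side4z",205,85,80,85,7)
E
```

```text
top [573.7 219.7  99.3] [157.9 171.4] [-1.7939e+02 -1.0000e-02  1.6331e+02]
side [573.7 219.7  99.9] [243.3 137.1] [-1.7939e+02 -2.0000e-02  1.6330e+02]
```

View pics/side4z.png

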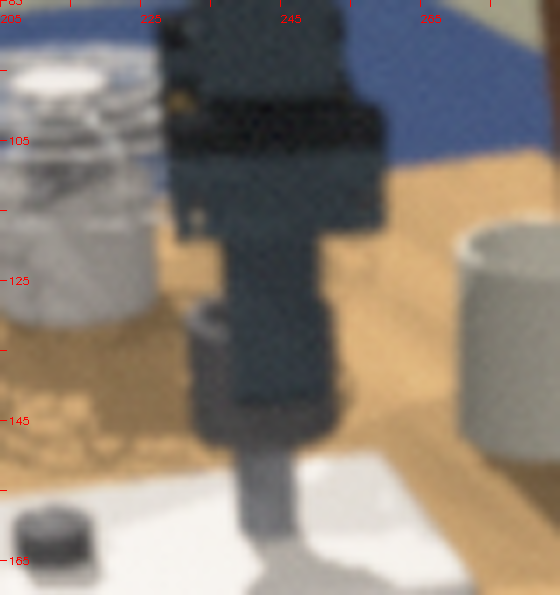

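The foot is now about 18 mm below the neck top with no contact force. In the side view the sleeve centre is at column 242.4 and the neck at 242.7, so they line up. I'll keep going down.

Call:
drive_tool --moves '[{"claw":1,"dx":0,"dy":0,"dz":0.7,"yaw":0},{"claw":1,"dx":0,"dy":0,"dz":0.7,"yaw":0},{"claw":1,"dx":0,"dy":0,"dz":0.4,"yaw":0},{"claw":1,"dx":0,"dy":0,"dz":0.15,"yaw":0}]'

```text
time_s: 8.38
ee_pos: [573.5, 219.3, 58.0]
ee_rot: [-179.4, -0.0, 163.3]
force: [0.1, 0.2, -0.3]
gripper_width: 59.8
```

Call:
drive_tool --moves '[{"claw":1,"dx":0,"dy":0,"dz":0.1,"yaw":0},{"claw":1,"dx":0,"dy":0,"dz":0.1,"yaw":0}]'

```text
time_s: 8.62
ee_pos: [573.9, 219.4, 54.0]
ee_rot: [-179.4, 0.0, 163.3]
force: [0.8, 0.3, -0.8]
gripper_width: 60.0
```

Call:
drive_tool --moves '[{"claw":1,"dx":0,"dy":0,"dz":0.1,"yaw":0},{"claw":1,"dx":0,"dy":0,"dz":0,"yaw":0}]'

```text
time_s: 8.88
ee_pos: [574.4, 219.4, 54.0]
ee_rot: [-179.5, 0.1, 163.3]
force: [0.4, -0.6, -2.2]
gripper_width: 59.9
```

Call:
drive_tool --moves '[{"claw":-1,"dx":0,"dy":0,"dz":0,"yaw":0},{"claw":-1,"dx":0,"dy":0,"dz":0,"yaw":0},{"claw":-1,"dx":0,"dy":0,"dz":0,"yaw":0},{"claw":-1,"dx":0,"dy":0,"dz":-0.5,"yaw":0},{"claw":-1,"dx":0,"dy":0,"dz":-1,"yaw":0}]'

```text
time_s: 9.5
ee_pos: [573.7, 219.5, 83.9]
ee_rot: [-179.4, -0.0, 163.3]
force: [-0.2, -0.1, -0.3]
gripper_width: 91.6
```

Call:
drive_tool --moves '[{"claw":-1,"dx":0,"dy":0,"dz":-1,"yaw":0},{"claw":-1,"dx":0,"dy":0,"dz":-1,"yaw":0},{"claw":-1,"dx":0,"dy":0,"dz":-1,"yaw":0},{"claw":-1,"dx":0,"dy":0,"dz":-1,"yaw":0},{"claw":-1,"dx":0,"dy":0,"dz":-1,"yaw":0}]'

```text
time_s: 10.12
ee_pos: [574.4, 220.7, 190.6]
ee_rot: [-179.5, 0.1, 163.3]
force: [0.4, 0.9, 0.5]
gripper_width: 91.1
```

```bash
python3 look.py 5
python3 - <<'E'
from h import *
f=pickle.load(open("side5.pkl","rb"))
crop(f,"side5z",190,120,150,100,5)
E
```

```text
top [575.9 221.3 193.8] [146.  161.5] [-179.69    0.39  163.31]
side [575.8 221.3 192.3] [242.7 103.6] [-179.68    0.38  163.31]
```

View pics/side5z.png

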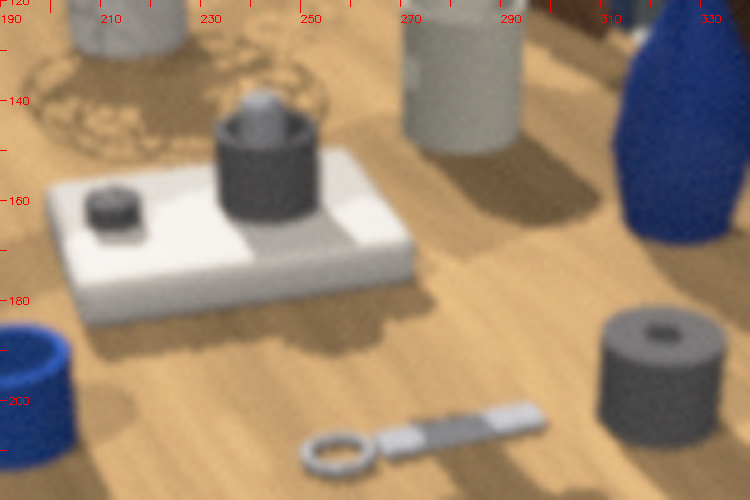

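The wide sleeve is standing on the base around the neck: its foot is at row 164 and the neck shows through the bore at (242,142). Next is the tight sleeve.

Call:
drive_tool --moves '[{"claw":-1,"dx":-0.8,"dy":-1,"dz":0,"yaw":0},{"claw":-1,"dx":-0.8,"dy":-1,"dz":0,"yaw":0},{"claw":-1,"dx":-0.8,"dy":-1,"dz":0,"yaw":0},{"claw":-1,"dx":-0.8,"dy":-1,"dz":0,"yaw":0},{"claw":-1,"dx":-0.8,"dy":-1,"dz":0,"yaw":0}]'

```text
time_s: 10.85
ee_pos: [622.9, 100.8, 190.6]
ee_rot: [-179.6, 0.2, 163.5]
force: [0.3, 0.4, -0.5]
gripper_width: 91.2
```

Call:
drive_tool --moves '[{"claw":-1,"dx":-0.8,"dy":-1,"dz":0,"yaw":0},{"claw":-1,"dx":-0.8,"dy":-1,"dz":0,"yaw":0},{"claw":-1,"dx":-0.8,"dy":-1,"dz":0,"yaw":0},{"claw":-1,"dx":-0.8,"dy":-1,"dz":0,"yaw":0}]'

```text
time_s: 11.35
ee_pos: [661.0, 2.6, 187.8]
ee_rot: [-179.5, -0.1, 163.5]
force: [-0.2, -0.3, 0.4]
gripper_width: 91.2
```

Call:
drive_tool --moves '[{"claw":-1,"dx":-0.8,"dy":-0.8,"dz":0.5,"yaw":0},{"claw":-1,"dx":-0.4,"dy":-0.4,"dz":1,"yaw":0},{"claw":-1,"dx":0,"dy":0,"dz":1,"yaw":0},{"claw":-1,"dx":0,"dy":0,"dz":1,"yaw":0}]'

```text
time_s: 11.85
ee_pos: [677.2, -30.4, 111.5]
ee_rot: [-179.5, -0.3, 163.4]
force: [0.2, 1.2, 0.0]
gripper_width: 91.1
```

```bash
python3 look.py 6
```

```text
top [675.  -30.3 107.9] [270.5 125.5] [-179.42   -0.65  163.41]
side [675.2 -30.2 109.4] [323.5 163.2] [-179.42   -0.64  163.41]
```

View pics/side6.png

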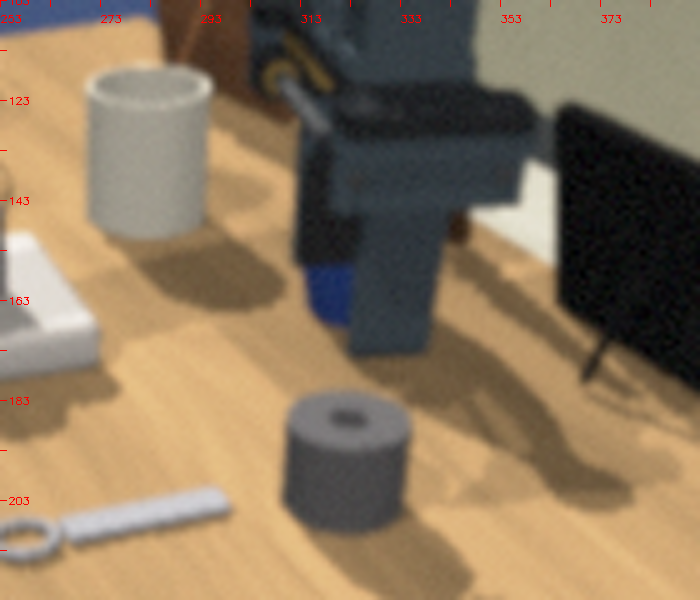

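The side view shows the near finger at (331,172) and the sleeve at (322,187). The TCP projects to column 323.5, so it's centred. I'll go down.

Call:
drive_tool --moves '[{"claw":-1,"dx":-0.05,"dy":0,"dz":1,"yaw":0},{"claw":-1,"dx":0,"dy":0,"dz":1,"yaw":0},{"claw":-1,"dx":0,"dy":0,"dz":1,"yaw":0},{"claw":-1,"dx":0,"dy":0,"dz":0.8,"yaw":0},{"claw":-1,"dx":0,"dy":0,"dz":0.4,"yaw":0}]'

```text
time_s: 12.58
ee_pos: [676.0, -29.4, 23.1]
ee_rot: [-179.5, -0.5, 163.5]
force: [-0.1, -0.3, -0.3]
gripper_width: 91.2
```

Call:
drive_tool --moves '[{"claw":1,"dx":0,"dy":0,"dz":0,"yaw":0},{"claw":1,"dx":0,"dy":0,"dz":0,"yaw":0},{"claw":1,"dx":0,"dy":0,"dz":0,"yaw":0},{"claw":1,"dx":0,"dy":0,"dz":0,"yaw":0}]'

```text
time_s: 13.08
ee_pos: [677.1, -29.3, 24.6]
ee_rot: [-179.5, -0.4, 163.5]
force: [0.4, 0.1, -0.3]
gripper_width: 59.5
```

Call:
drive_tool --moves '[{"claw":1,"dx":0,"dy":0,"dz":-0.5,"yaw":0},{"claw":1,"dx":0,"dy":0,"dz":-1,"yaw":0},{"claw":1,"dx":0,"dy":0,"dz":-1,"yaw":0},{"claw":1,"dx":0,"dy":0,"dz":-1,"yaw":0},{"claw":1,"dx":0,"dy":0,"dz":-1,"yaw":0}]'

```text
time_s: 13.7
ee_pos: [677.1, -28.8, 118.4]
ee_rot: [-179.5, -0.5, 163.5]
force: [-0.9, 0.7, -1.3]
gripper_width: 59.8
```

Call:
drive_tool --moves '[{"claw":1,"dx":0.15,"dy":-1,"dz":0,"yaw":0},{"claw":1,"dx":0.15,"dy":-1,"dz":0,"yaw":0},{"claw":1,"dx":0.15,"dy":-1,"dz":0,"yaw":0},{"claw":1,"dx":0.15,"dy":-1,"dz":0,"yaw":0},{"claw":1,"dx":0.15,"dy":-1,"dz":0,"yaw":0}]'

```text
time_s: 14.32
ee_pos: [630.6, -127.0, 119.3]
ee_rot: [-179.5, -0.5, 163.5]
force: [-0.5, -0.4, -1.6]
gripper_width: 59.7
```

Call:
drive_tool --moves '[{"claw":1,"dx":0.15,"dy":-1,"dz":0,"yaw":0},{"claw":1,"dx":0.15,"dy":-1,"dz":0,"yaw":0},{"claw":1,"dx":0.15,"dy":-1,"dz":0,"yaw":0},{"claw":1,"dx":0.15,"dy":-1,"dz":0,"yaw":0},{"claw":1,"dx":0.15,"dy":-1,"dz":0,"yaw":0}]'

```text
time_s: 14.95
ee_pos: [584.5, -225.6, 120.2]
ee_rot: [-179.5, -0.5, 163.5]
force: [0.4, 0.7, -1.9]
gripper_width: 59.4
```

Call:
drive_tool --moves '[{"claw":1,"dx":0.3,"dy":-1,"dz":0,"yaw":0},{"claw":1,"dx":0.3,"dy":-1,"dz":0.3,"yaw":0},{"claw":1,"dx":0.05,"dy":-0.4,"dz":0.8,"yaw":0},{"claw":1,"dx":0,"dy":0,"dz":0.8,"yaw":0},{"claw":1,"dx":0,"dy":0,"dz":0.5,"yaw":0}]'

```text
time_s: 15.58
ee_pos: [555.2, -272.2, 69.6]
ee_rot: [-179.5, -0.5, 163.4]
force: [0.5, 0.4, -1.2]
gripper_width: 59.7
```

```bash
python3 look.py 7
```

```text
top [ 554.6 -271.7   68.3] [378. 182.] [-179.51   -0.66  163.39]
side [ 554.9 -271.8   69.3] [336.3 254.3] [-179.5    -0.62  163.4 ]
```

View pics/side7.png

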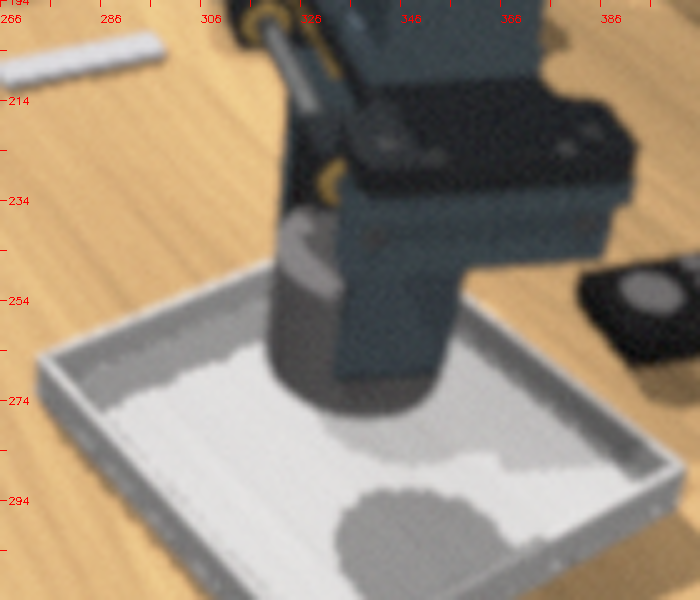

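The sleeve is over the middle of the tray, with its foot near (336,275). I'll lower it.

Call:
drive_tool --moves '[{"claw":1,"dx":0,"dy":0,"dz":0.8,"yaw":0},{"claw":1,"dx":0,"dy":0,"dz":0.6,"yaw":0},{"claw":1,"dx":0,"dy":0,"dz":0.2,"yaw":0},{"claw":1,"dx":0,"dy":0,"dz":0.1,"yaw":0}]'

```text
time_s: 16.18
ee_pos: [555.6, -271.1, 33.2]
ee_rot: [-179.5, -0.6, 163.5]
force: [0.6, -0.3, -0.3]
gripper_width: 59.7
```

Call:
drive_tool --moves '[{"claw":1,"dx":0,"dy":0,"dz":0.1,"yaw":0},{"claw":1,"dx":0,"dy":0,"dz":0.1,"yaw":0}]'

```text
time_s: 16.42
ee_pos: [556.0, -271.3, 29.5]
ee_rot: [-179.5, -0.5, 163.5]
force: [-0.4, -1.2, -1.9]
gripper_width: 59.4
```

Call:
drive_tool --moves '[{"claw":1,"dx":0,"dy":0,"dz":0.1,"yaw":0},{"claw":1,"dx":0,"dy":0,"dz":0,"yaw":0}]'

```text
time_s: 16.68
ee_pos: [556.3, -271.6, 28.6]
ee_rot: [-179.5, -0.4, 163.5]
force: [0.0, 1.4, -0.7]
gripper_width: 60.1
```

Call:
drive_tool --moves '[{"claw":-1,"dx":0,"dy":0,"dz":0,"yaw":0},{"claw":-1,"dx":0,"dy":0,"dz":0,"yaw":0},{"claw":-1,"dx":0,"dy":0,"dz":0,"yaw":0},{"claw":-1,"dx":0,"dy":0,"dz":-0.5,"yaw":0},{"claw":-1,"dx":0,"dy":0,"dz":-1,"yaw":0}]'

```text
time_s: 17.3
ee_pos: [556.0, -271.1, 58.7]
ee_rot: [-179.5, -0.5, 163.5]
force: [1.1, 0.1, 0.4]
gripper_width: 91.2
```

Call:
drive_tool --moves '[{"claw":-1,"dx":0,"dy":0,"dz":-1,"yaw":0},{"claw":-1,"dx":0,"dy":0,"dz":-1,"yaw":0},{"claw":-1,"dx":0,"dy":0,"dz":-1,"yaw":0},{"claw":-1,"dx":0,"dy":0,"dz":-1,"yaw":0},{"claw":-1,"dx":0,"dy":0,"dz":-1,"yaw":0}]'

```text
time_s: 17.92
ee_pos: [557.6, -270.6, 165.6]
ee_rot: [-179.5, -0.3, 163.5]
force: [-0.2, -0.9, 0.4]
gripper_width: 91.4
```

Call:
drive_tool --moves '[{"claw":-1,"dx":1,"dy":0,"dz":-0.5,"yaw":0},{"claw":-1,"dx":1,"dy":0,"dz":0,"yaw":0},{"claw":-1,"dx":1,"dy":0,"dz":0,"yaw":0},{"claw":-1,"dx":1,"dy":0,"dz":0,"yaw":0},{"claw":-1,"dx":1,"dy":0,"dz":0,"yaw":0}]'

```text
time_s: 18.55
ee_pos: [461.8, -242.5, 182.2]
ee_rot: [-179.3, 0.3, 163.5]
force: [-1.4, 1.1, -0.6]
gripper_width: 91.4
```

```bash
python3 look.py 8
python3 - <<'E'
from h import *
f=pickle.load(open("side8.pkl","rb"));cv2.imwrite("pics/side8f.png",f["color"])
f=pickle.load(open("top8.pkl","rb"));cv2.imwrite("pics/top8f.png",f["color"]);crop(f,"neck8",120,140,90,100,6)
E
```

```text
top [ 459.1 -241.4  182.2] [377.8 220.2] [-1.7936e+02  7.0000e-02  1.6353e+02]
side [ 460.8 -242.   182.2] [279.4 200.3] [-179.35    0.19  163.52]
```

View pics/side8f.png

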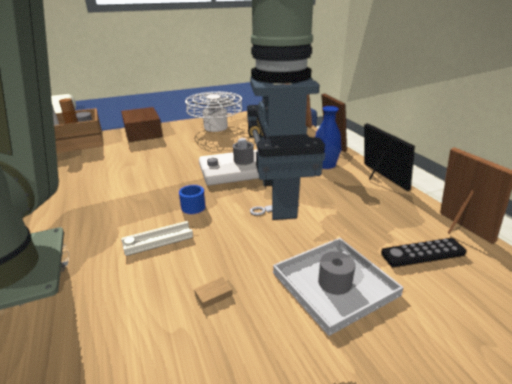

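View pics/top8f.png

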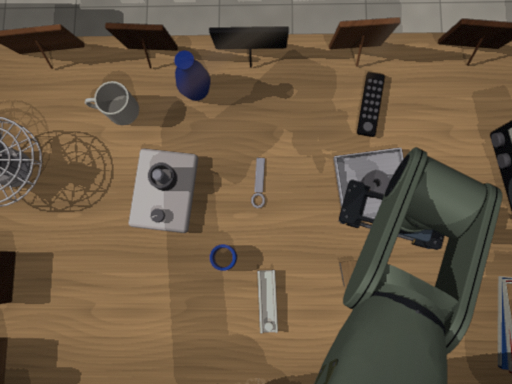

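View pics/neck8.png

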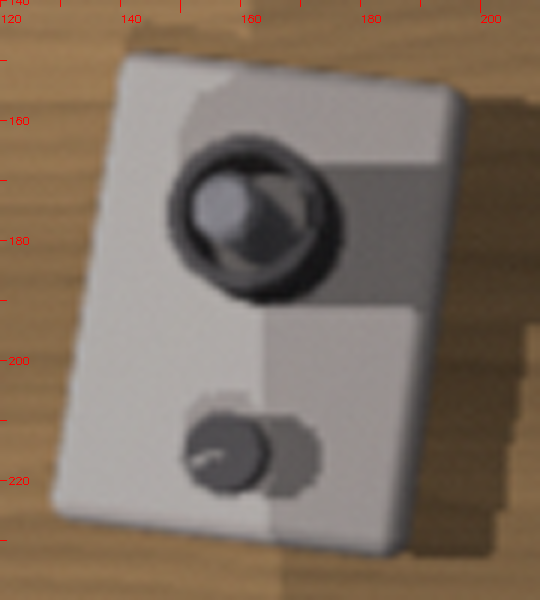

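The top view shows the wide sleeve's rim centred at about (160.6,175) with the neck inside it. The side view shows the tight sleeve upright near the tray centre at (337,271). The gripper is clear of everything, so I'll hand in.

Run:
```python
from h import *
f=pickle.load(open("top8.pkl","rb"));print(atz(f,160.6,175.1,78))
from workcell import job,telemetry
s=telemetry.state();print(s["time_s"],s["force"]);print(job.job_done())
```

```text
[569.14276248 218.51492577  78.        ]
18.65 [ 0.83697769 -0.14907048  0.03277954]
the job is handed in; nothing more can be done
None
```

I slid the wide-bore sleeve down the fan's neck onto the base, stood the narrow-bore sleeve upright in the tray, and let go of both. I handed the job in at about 18.7 s; no verdict was reported.

**Wide sleeve:** in the last top view its axis is about 3 mm from the neck's (569, 218.5 against 569, 221). It rests on the base and looks upright.

**Narrow sleeve:** I released it at about (556, -271), against a measured tray centre of (557, -271). It looked upright in the last side view; the arm partly hid it in the top view, so I judged its position from the release point and the side picture.

**Gripper:** it is open and about 180 mm above the chest, clear of everything, and the measured force is within noise of zero. I didn't touch the blue look-alike.

**Disagreement:** the two cameras differed by about 7 mm on the neck's position along y. I aimed between them, leaning towards the top view, and the sleeve went on with almost no contact force (about 2 N at most).

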